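# Unlock the medicine box and hold the key turned

### The arm

A 6-joint arm with a two-finger parallel gripper is mounted at the origin on a cart in front of the work surface, level with it; the furniture and walls round the work are solid. World frame = base frame: x ahead of the robot, y to its left, z up, the work surface at z = 0. Lengths are in m, angles in rad, forces in N, time in s.
With the tool pointing down it reaches from about 0.25 to 0.775 m from the base axis. Payload 4 kg.
Tool frame: the origin (TCP) lies at the very end of the fingers, on their centre line; the grasp point (between the pads) lies 19 mm behind it; z points along the fingers, y is the line along which they close (so a half turn about z gives the same grasp; the last joint's range is limited). The gripper opens to 94 mm and grips with 3 to 60 N. Pads are 16 mm wide; open, the fingers measure 119 mm over their backs; the gripper's body (75 mm by 177 mm) begins 78 mm behind the grasp point.
Start: joints at [1.193, 0.087, 1.371, -0, 1.684, -0.103], TCP at [0.149, 0.529, 0.206] pointing down, gripper open.
Joint ranges: [-3.1, 3.1], [-0.76, 2.03], [0.27, 2.55], [-1.08, 4.22], [0.17, 2.65], [-2.57, 2.57]. Speed limits (rad/s): [2.79, 2.79, 3.14, 3.14, 3.14, 3.14].

### API

Orientations are given as [roll, pitch, yaw] about the fixed x, y, z axes, in that order (R = Rz(yaw) Ry(pitch) Rx(roll)).
In Python, from bench import robot, vision gives the robot as it stands.
- The arm moves only by the shell command python3 -m crank 'ROWS'. ROWS is JSON, a list of rows, each a list of 3 entries, a list of its own where there are three numbers: the closure, from 0 (fully open) to 1 (shut), then the shift along the tool's x, y, z in m, then the turn, a rotation vector about the tool's x, y, z in degrees. A call has 1 to 8 rows; each row shifts and turns the commanded pose from where the row before left it, along the tool's axes as they then stand; what a row does not reach is not made up. A row lasts 1/10 s, in which the tool goes at most 50 mm and 8.59 degrees, less where a joint would pass 70% of its speed; a pose out of reach is approached as far as the arm can. A call with a gripper value outside its range is refused whole. The fingers move at their own pace and stop on an object; the grip force is fixed at half the most. Time passes only in rows, so rows that do not move let the fingers close. It gives the time, the measured TCP pose, the force, the opening and the grip force at its end, in the units of the state.
- robot.get_obs(): the state, without advancing time (a new reading comes with each control period).
- vision.snapshot(name): name is "side" or "top"; returns a dict with "color" (400x640x3 uint8, red, green, blue), "z_map" (400x640 float32, m along the optical axis (not along the pixel's ray), 0 where there is no reading), "fx", "fy", "cx", "cy" (pixels), "dist" ([k1, k2, p1, p2, k3] as OpenCV has them; the pictures are not rectified), "R" (3x3) and "t" (3): a world point X has camera coordinates R X + t. Camera axes: x right, y down, z forward; pixel columns grow to the right and rows downward; lengths in m; the calibration is good to about 2 mm. A picture is of the moment at which its call begins.
- robot.close_job(): hands the job in; it is judged then, once.
The state is a dict: "time": time; "joint_positions": joint angles; "qvel": joint speeds; "joint_torque": joint torques, N m; "tool_pos": TCP position; "ee_rot": TCP orientation; "wrist_force": force on the tool from outside, world axes, zero at the start; "wrist_torque": the same for the moment, N m; "width": finger opening in m; "finger_force": force on a finger pad.
Only numpy, scipy, OpenCV 4.12 (cv2) and the standard library are available. Lean on these libraries where they do the work, as an engineer would, in place of code of your own. Each camera call takes 0.05 s, during which the arm holds its last target. There are 200 camera calls.

### The job

Take the key with the round head out of the wooden key block, push it down into the lock on the lid of the steel medicine box, working it past the stiff pins until it is fully home, then turn it a quarter turn clockwise (seen from above) to its stop. The lock springs back when released, so finish with the key still gripped and held turned, so that someone else can lift the lid. Leave the square-headed key in its block and do not disturb the salt shaker, the spice tin and the lemon.

Things in the scene. Friction and masses are not known exactly. Their poses are not given: they have to be found in the camera images.
- round_key: the key to use, plain steel, upright in a block slot, 81 mm tall. Head: flat disc 34 mm across, 10 thick, centre 64 mm above the tip; round 7 mm shank; flat bit at the foot 24 wide, 6 thick, 16 high, narrowing to 16 at the rounded tip. Origin: middle of the tip; z up to the head; x along the width, y through the thickness (pinch along y, at the head). Same after a half turn about z. About 60 g.
- square_key: the other key, to be left alone: same size and frame, but its head is a rectangle 30 mm wide, 34 mm high and 10 mm thick. Stands in the other slot of the block; which slot holds which key varies.
- key_block: wooden block, fixed, 150 x 50 x 34 mm, origin at the centre of its underside, x along its length. Two slots in its top, 42 mm either side of the middle, 25.5 mm long along x, 7.5 mm wide, 24 mm deep, for the keys.
- lock_box: steel medicine box, fixed to the worktop, origin at the centre of its underside, 150 mm along its x (front to back, front at -x), 200 mm along y, lid top 90 mm above the worktop. A folded carrying handle lies on the rear half of the lid (up to 97 mm high). The lock is in the lid, 35 mm in front of the box's centre.
- keyhole (a point): centre of the keyhole in the top face of the lock's fixed square brass plate (44 mm, 6 thick), 94 mm above the worktop. Axes as the box, z up: the slot is 28 mm long along y, 9 wide along x. Under it turns the plug, slot 27 x 8. Key home: its tip on the plug's floor, 26 mm below this point; it can turn only from about 22 mm down, when the bit is clear under the plate.
- lock_plug (a joint): turn of the lock's plug, rad: 0 at rest, slot in line with the plate's; grows clockwise seen from above; stop at 1.62. The key has about 0.1 rad play in it. A spring drives it back (0.2 N m at the stop). Two pairs of sprung sticky pins narrow its slot to 18 mm from both ends, 9.5 and 15.5 mm below the keyhole point; each pair takes about 5 to 15 N of push to pass.
- salt_shaker: salt shaker, 44 mm across, 90 mm tall, origin at the centre of its underside; a bystander.
- spice_tin: round spice tin with a dark lid, 69 mm across, 69 mm tall, origin at the centre of its underside; a bystander.
- lemon: a lemon, about 78 x 55 x 56 mm, lying on the worktop, origin at its underside; a bystander.
There are look-alikes about, which are no part of the job. Leave any blue look-alike of the round_key alone.

How it is judged:
By the outcome, as a careful person would: the job done as asked, in the order asked, and still so for the second after the job is handed in, while the arm keeps its last pose, push and grip.
It also fails if it takes over 45 s, if anything falls off the work surface, if the arm or the gripper's body presses on something with over 40 N, if the wrist force passes 120 N, or if a joint passes its speed limit or range.

## Working session

There is one attempt and no reset: what is moved stays moved. The work goes in short steps, Python scripts to look and compute and a shell command to move; the robot and the scene stay as the last step left them, time stands still between calls to the robot, and variables do not carry over. Pictures are saved under pics/ and viewed, at most 10 in all, crops included, and the job is handed in when it is done.

```bash
mkdir -p pics; ls; python3 - <<'E'
from bench import robot, vision
import cv2,numpy as np
for n in("top","side"):
    s=vision.snapshot(n); cv2.imwrite(f"pics/{n}0.png",s["color"][:,:,::-1]); np.savez(f"{n}0.npz",**s)
    print(n,s["fx"],s["cx"],s["cy"],s["dist"],np.round(s["R"],3).tolist(),s["t"], -np.array(s["R"]).T@s["t"])
o=robot.get_obs();print(o)
E
```

```text
pics
top 392.70194812160696 321.03943848270103 202.74893150116844 [-0.08834299  0.          0.          0.          0.        ] [[-0.018, -1.0, 0.02], [-0.98, 0.014, -0.198], [0.197, -0.024, -0.98]] [0.01860901 0.60615209 0.79627364] [0.43722335 0.02912171 0.89989223]
side 390.0553714807823 319.56182237966937 200.97728184536203 [-0.05383436  0.          0.          0.          0.        ] [[-0.999, -0.035, -0.01], [-0.004, 0.372, -0.928], [0.036, -0.927, -0.372]] [0.61636521 0.0732722  0.87641346] [0.58437963 0.80722573 0.40032801]
{'time': 0.1, 'joint_positions': array([ 1.19291524e+00,  8.78632446e-02,  1.37209171e+00, -2.06507730e-05,
        1.68360484e+00, -1.03093069e-01]), 'qvel': array([ 1.76911652e-03, -3.24461099e-03, -4.38389421e-03, -1.59615139e-03,
       -2.74800591e-05, -5.37859805e-04]), 'joint_torque': array([ 2.13512874e-03, -3.41251194e+01, -3.03301978e+01,  7.19481683e-02,
        3.04257427e-02, -8.30050294e-05]), 'tool_pos': array([0.14906232, 0.52889976, 0.20443677]), 'ee_rot': array([-3.13963384e+00, -1.82024541e-04,  2.86680216e+00]), 'wrist_force': array([-0.19881947,  0.89495582,  0.69147252]), 'wrist_torque': array([ 0.00709883, -0.02549209,  0.00320991]), 'finger_force': 0.0, 'width': 0.09395288718048965}
```

View pics/top0.png

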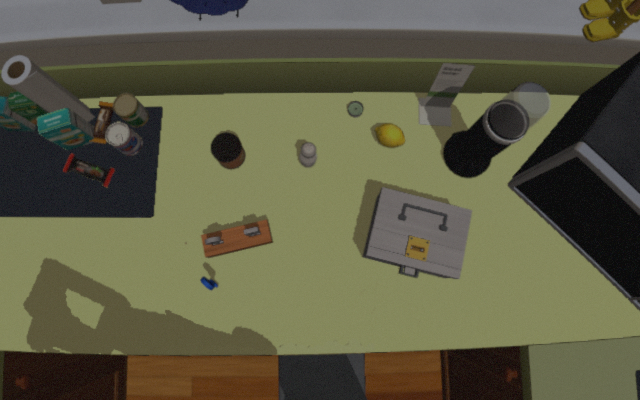

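View pics/side0.png

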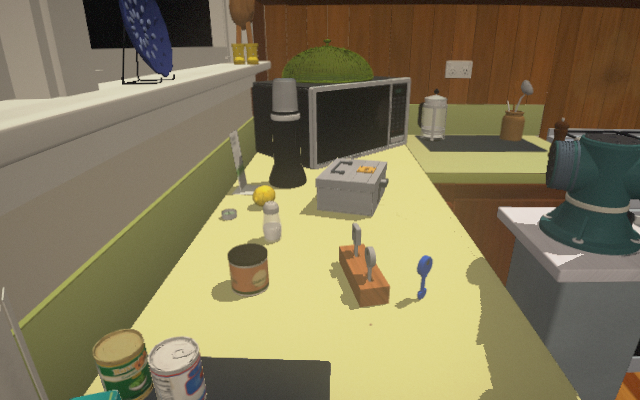

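Candidates for the round key are the two steel keys in the block: top (213,238) = side (370,262), and top (252,230) = side (356,238). The blue key at top (209,284) is the look-alike to leave alone. The lock is at top (417,247). I'll enlarge the key area to tell the heads apart.

```bash
python3 - <<'E'
import cv2,numpy as np
a=cv2.imread("pics/side0.png")[215:310,325:445]; b=cv2.imread("pics/top0.png")[210:265,190:285]; c=cv2.imread("pics/top0.png")[180:285,355:480]
f=lambda i,w,h:cv2.resize(i,(w,h),interpolation=cv2.INTER_CUBIC)
L=np.vstack([f(a,400,316),f(b,400,232)]); R=f(c,400,336)
R=np.vstack([R,np.zeros((548-336,400,3),np.uint8)])
cv2.imwrite("pics/crop1.png",np.clip(np.hstack([L,R]).astype(float)*1.3,0,255).astype(np.uint8))
E
```

```text
(no output)
```

View pics/crop1.png

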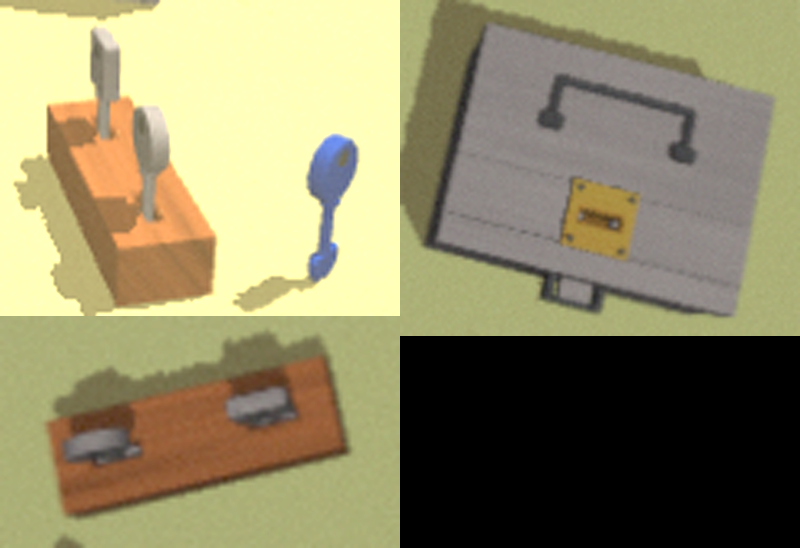

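The crop shows that the near-end key, side (370,262) / top (213,238), has the disc head, so it is the one to use. The far one, side (356,238), is rectangular. The plate is at top (417,247) with its slot in line with the box's long side. Next I'll measure poses.

```bash
cat > h.py <<'E'
import cv2,numpy as np
def ray(s,uv,z):
    K=np.array([[s["fx"],0,s["cx"]],[0,s["fy"],s["cy"]],[0,0,1.]])
    p=cv2.undistortPoints(np.float64(uv).reshape(-1,1,2),K,np.float64(s["dist"])).reshape(-1,2)
    d=np.c_[p,np.ones(len(p))]@s["R"]; c=-s["R"].T@s["t"]
    return c+d*((z-c[2])/d[:,2])[:,None]
def cloud(s):
    K=np.array([[s["fx"],0,s["cx"]],[0,s["fy"],s["cy"]],[0,0,1.]])
    v,u=np.mgrid[:400,:640]
    p=cv2.undistortPoints(np.float64(np.c_[u.ravel(),v.ravel()]).reshape(-1,1,2),K,np.float64(s["dist"])).reshape(-1,2)
    return ((np.c_[p,np.ones(len(p))]*s["z_map"].reshape(-1,1)-s["t"])@s["R"]).reshape(400,640,3)
def rect(xy):
    r=cv2.minAreaRect(np.float32(xy)*1000); b=cv2.boxPoints(r)
    e=max([b[1]-b[0],b[2]-b[1]],key=np.linalg.norm)
    return np.round(r[0],1),np.round(r[1],1),np.degrees(np.arctan2(e[1],e[0]))%180
E
python3 - <<'E'
from h import *
for n in("top","side"):
    s=dict(np.load(n+"0.npz")); P=cloud(s); hsv=cv2.cvtColor(s["color"],cv2.COLOR_RGB2HSV).astype(int)
    H,S,V=hsv[...,0],hsv[...,1],hsv[...,2]; v,u=np.mgrid[:400,:640]
    win=lambda a,b,c,d:(u>=a)&(u<b)&(v>=c)&(v<d)
    W=win(195,280,215,262) if n=="top" else win(335,392,240,305)
    org=W&(H<14)&(S>110)
    q=P[org]; t=q[np.abs(q[:,2]-.034)<.004]; print(n,"block",len(q),len(t),np.median(t[:,2]),rect(t[:,:2]))
    if n=="top":
        top=org&(V>0); cs=np.argwhere(org)[:,::-1]; print(" ray rect",rect(ray(s,cs,.034)[:,:2]))
    for nm,w in (("round",(200,228,228,250) if n=="top" else (360,382,245,285)),("square",(240,265,220,242) if n=="top" else (348,364,222,258))):
        k=win(*w)&(S<70)&(P[...,2]>.055)&(P[...,2]<.12); q=P[k]
        print(" ",nm,len(q),q.min(0).round(3),q.max(0).round(3),q.mean(0).round(4),rect(q[:,:2]))
    W=win(400,435,230,265) if n=="top" else win(352,380,160,178)
    m=W&(H>14)&(H<30)&(S>120); q=P[m]
    c=cv2.convexHull(np.argwhere(m)[:,::-1].astype(np.float32)).reshape(-1,2)
    print(" plate",m.sum(),np.median(q[:,2]),rect(ray(s,c,.094)[:,:2]))
    if n=="top":
        lid=win(355,480,180,285)&(np.abs(P[...,2]-.090)<.006); lid=cv2.morphologyEx(lid.astype(np.uint8),cv2.MORPH_OPEN,np.ones((7,7)))>0
        print(" lid",lid.sum(),rect(ray(s,np.argwhere(lid)[:,::-1],.09)[:,:2]))
        d=win(408,426,240,256)&(V<110); print(" slot",d.sum(),rect(ray(s,np.argwhere(d)[:,::-1],.094)[:,:2]),ray(s,[np.argwhere(d)[:,::-1].mean(0)],.094))
E
```

```text
top block 1231 1184 0.03493532035233404 (array([535.2, 197.4]), array([ 49.8, 148.8]), np.float32(103.0357))
 ray rect (array([534.6, 197.3]), array([ 51.2, 148.5]), np.float32(102.78516))
  round 88 [0.519 0.223 0.059] [0.532 0.253 0.094] [0.5251 0.2368 0.0851] (array([525.9, 238.3]), array([10.5, 29.4]), np.float32(105.436485))
  square 98 [0.537 0.142 0.056] [0.551 0.171 0.095] [0.5434 0.1558 0.0868] (array([544.5, 156.4]), array([10.5, 29.8]), np.float32(102.31395))
 plate 393 0.09472867711183455 (array([ 501.4, -187. ]), array([42.9, 42.6]), np.float32(74.804016))
 lid 5973 (array([ 534.7, -196.6]), array([202.8, 151.7]), np.float32(74.48584))
 slot 68 (array([ 501.8, -185.1]), array([33.6, 31. ]), np.float32(86.69584)) [[ 0.50079093 -0.18687338  0.094     ]]
side block 494 491 0.03497292581825668 (array([534. , 201.4]), array([ 47.6, 146.9]), np.float32(103.19142))
  round 193 [0.517 0.229 0.056] [0.532 0.257 0.092] [0.5248 0.2474 0.0783] (array([524.3, 242.5]), array([10.3, 30. ]), np.float32(105.221344))
  square 170 [0.536 0.146 0.056] [0.55  0.174 0.093] [0.5432 0.1655 0.0785] (array([543. , 159.9]), array([ 9.8, 29.4]), np.float32(101.49443))
 plate 90 0.09289270226206289 (array([ 499.6, -182.2]), array([49.5, 43.2]), np.float32(75.8428))
```

```bash
cat > go.py <<'E'
import sys,numpy as np
from bench import robot
from scipy.spatial.transform import Rotation as Ro
o=robot.get_obs(); R=Ro.from_euler("xyz",o["ee_rot"]); 
t=np.array([float(a) for a in sys.argv[1:4]]); T=Ro.from_euler("xyz",[np.pi,0,np.radians(float(sys.argv[4]))])
print("shift mm",(R.inv().apply(t-o["tool_pos"])*1000).round(1),"turn deg",np.degrees((R.inv()*T).as_rotvec()).round(2),
 "shift in final axes",(T.inv().apply(t-o["tool_pos"])*1000).round(1))
print(o["time"],o["tool_pos"].round(4),np.degrees(o["ee_rot"]).round(2),o["joint_positions"].round(2),o["wrist_force"].round(1),o["wrist_torque"].round(2),o["width"],o["finger_force"])
E
python3 go.py .525 .239 .13 103
```

```text
shift mm [-440.5 -176.9   74.7] turn deg [-1.100e-01  5.000e-02  6.126e+01] shift in final axes [-367.   301.1   74.4]
0.1 [0.1491 0.5289 0.2044] [-1.7989e+02 -1.0000e-02  1.6426e+02] [ 1.19  0.09  1.37 -0.    1.68 -0.1 ] [-0.2  0.9  0.7] [ 0.01 -0.03  0.  ] 0.09395288718048965 0.0
```

Translate first with ramped rows, then rotate.

```bash
python3 -m crank '[[0,[-0.02,-0.008,0],[0,0,0]],[0,[-0.04,-0.016,0],[0,0,0]],[0,[-0.04,-0.016,0],[0,0,0]],[0,[-0.04,-0.016,0],[0,0,0]],[0,[-0.04,-0.016,0],[0,0,0]],[0,[-0.04,-0.016,0],[0,0,0]],[0,[-0.04,-0.016,0],[0,0,0]],[0,[-0.04,-0.016,0],[0,0,0]]]'
python3 -m crank '[[0,[-0.04,-0.016,0],[0,0,0]],[0,[-0.04,-0.016,0],[0,0,0]],[0,[-0.04,-0.016,0],[0,0,0]],[0,[-0.02,-0.008,0],[0,0,0]],[0,[0,0,0.01],[0,0,5]],[0,[0,0,0.01],[0,0,8]],[0,[0,0,0.01],[0,0,8]],[0,[0,0,0.01],[0,0,8]]]'
python3 -m crank '[[0,[0,0,0.01],[0,0,8]],[0,[0,0,0.01],[0,0,8]],[0,[0,0,0.01],[0,0,8]],[0,[0,0,0],[0,0,8]],[0,[0,0,0],[0,0,0]],[0,[0,0,0],[0,0,0]]]'
python3 go.py .525 .239 .055 103
```

```text
time: 0.9
tool_pos: [0.4064, 0.3311, 0.205]
ee_rot: [-3.141, -0.001, 2.867]
wrist_force: [-0.0, 0.7, 0.3]
width: 0.094
finger_force: 0.0
time: 1.7
tool_pos: [0.5247, 0.2403, 0.1643]
ee_rot: [-3.14, -0.001, 2.354]
wrist_force: [-0.8, -0.2, -0.7]
width: 0.0942
finger_force: 0.0
time: 2.3
tool_pos: [0.5249, 0.2406, 0.1353]
ee_rot: [-3.141, -0.0, 1.805]
wrist_force: [0.6, -0.1, 0.1]
width: 0.0941
finger_force: 0.0
shift mm [-1.5 -0.2 80.3] turn deg [-0.02 -0.    0.42] shift in final axes [-1.5 -0.3 80.3]
2.3 [0.5249 0.2406 0.1353] [-179.98   -0.    103.42] [0.33 0.17 1.42 0.   1.55 0.1 ] [ 0.6 -0.1  0.1] [-0.11  0.05  0.01] 0.09409743841403533 0.0
```

```bash
python3 -m crank '[[0,[-0.001,0,0.01],[0,0,0.4]],[0,[0,0,0.02],[0,0,0]],[0,[0,0,0.02],[0,0,0]],[0,[0,0,0.02],[0,0,0]],[0,[0,0,0.01],[0,0,0]],[0.5,[0,0,0],[0,0,0]],[0.7,[0,0,0],[0,0,0]],[0.75,[0,0,0],[0,0,0]]]'
python3 -m crank '[[0.8,[0,0,0],[0,0,0]],[0.83,[0,0,0],[0,0,0]],[0.86,[0,0,0],[0,0,0]],[0.88,[0,0,0],[0,0,0]],[0.9,[0,0,0],[0,0,0]],[1,[0,0,0],[0,0,0]],[1,[0,0,0],[0,0,0]],[1,[0,0,0],[0,0,0]]]'
python3 go.py .525 .239 .055 103
python3 - <<'E'
from bench import vision
import cv2,numpy as np
f=lambda i,w,h:cv2.resize(i,(w,h),interpolation=cv2.INTER_CUBIC)
a=vision.snapshot("side")["color"][180:310,305:445,::-1]; b=vision.snapshot("top")["color"][190:280,180:300,::-1]
cv2.imwrite("pics/grip.png",np.hstack([f(a,420,390),f(b,380,390)]))
E
```

```text
time: 3.1
tool_pos: [0.5262, 0.2399, 0.0569]
ee_rot: [3.139, -0.0, 1.795]
wrist_force: [0.5, -0.3, 0.6]
width: 0.0736
finger_force: 0.0
time: 3.9
tool_pos: [0.5254, 0.2397, 0.0555]
ee_rot: [3.141, -0.0, 1.795]
wrist_force: [5.1, 1.0, -0.5]
width: 0.0095
finger_force: 30.1
shift mm [-0.6 -0.6  0.5] turn deg [ 0.03 -0.   -0.15] shift in final axes [-0.6 -0.6  0.5]
3.9 [0.5254 0.2397 0.0555] [179.97  -0.   102.85] [0.33 0.22 1.52 0.   1.4  0.11] [ 5.1  1.  -0.5] [ 0.02 -0.53 -0.02] 0.009516338864117737 30.09871982038021
```

View pics/grip.png

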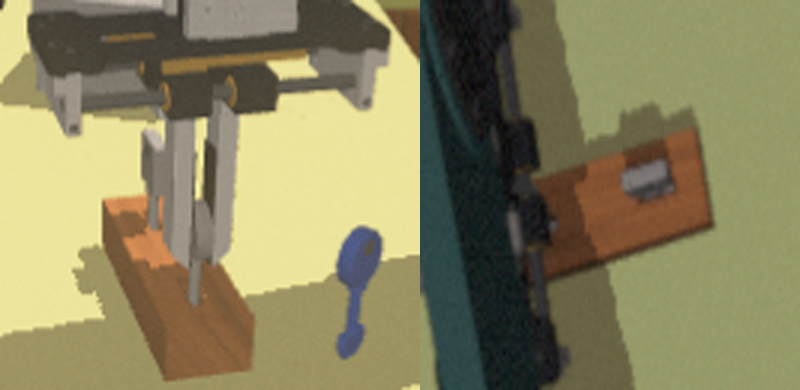

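The picture shows the gripper on the round key's disc (side crop (200,225)), with the square key untouched behind it. Next I lift straight up.

```bash
python3 -m crank '[[1,[0,0,-0.005],[0,0,0]],[1,[0,0,-0.01],[0,0,0]],[1,[0,0,-0.015],[0,0,0]],[1,[0,0,-0.02],[0,0,0]],[1,[0,0,-0.025],[0,0,0]],[1,[0,0,-0.025],[0,0,0]],[1,[0,0,-0.025],[0,0,0]],[1,[0,0,-0.015],[0,0,0]]]'
python3 go.py .501 -.187 .185 74.6
```

```text
time: 4.8
tool_pos: [0.5254, 0.2398, 0.1995]
ee_rot: [3.138, -0.001, 1.795]
wrist_force: [0.5, -0.1, -0.3]
width: 0.0098
finger_force: 30.0
shift mm [-410.7 -118.9   13.8] turn deg [ 0.18 -0.08 28.27] shift in final axes [-418.    89.8   14.5]
4.8 [0.5254 0.2398 0.1995] [ 1.7980e+02 -4.0000e-02  1.0287e+02] [0.33 0.15 1.32 0.   1.67 0.11] [ 0.5 -0.1 -0.3] [-0.03  0.01 -0.04] 0.009796948650547567 29.998962208628654
```

```bash
python3 -m crank '[[1,[-0.016,-0.005,0],[0,0,0]],[1,[-0.032,-0.009,0],[0,0,0]],[1,[-0.032,-0.009,0],[0,0,0]],[1,[-0.032,-0.009,0],[0,0,0]],[1,[-0.032,-0.009,0],[0,0,0]],[1,[-0.032,-0.009,0],[0,0,0]],[1,[-0.032,-0.009,0],[0,0,0]],[1,[-0.032,-0.009,0],[0,0,0]]]'
python3 -m crank '[[1,[-0.032,-0.009,0],[0,0,0]],[1,[-0.032,-0.01,0],[0,0,0]],[1,[-0.032,-0.01,0],[0,0,0]],[1,[-0.032,-0.01,0],[0,0,0]],[1,[-0.03,-0.01,0],[0,0,0]],[1,[-0.013,-0.002,0],[0,0,0]],[1,[0,0,0],[0,0,4]],[1,[0,0,0],[0,0,8]]]'
python3 -m crank '[[1,[0,0,0.01],[0,0,8]],[1,[0,0,0.01],[0,0,8]],[1,[0,0,0],[0,0,0]],[1,[0,0,0],[0,0,0]]]'
python3 go.py .501 -.187 .155 74.6
python3 - <<'E'
from bench import vision
import cv2,numpy as np
for n in("top","side"):
    s=vision.snapshot(n); np.savez(f"{n}1.npz",**s)
    if n=="side":a=s["color"][120:220,300:420,::-1]
    else:b=s["color"][200:290,365:475,::-1]
f=lambda i,w,h:cv2.resize(i,(w,h),interpolation=cv2.INTER_CUBIC)
cv2.imwrite("pics/lock1.png",np.hstack([f(a,480,400),f(b,320,400)]))
E
```

```text
time: 5.6
tool_pos: [0.5104, -0.0117, 0.1939]
ee_rot: [-3.138, -0.001, 1.795]
wrist_force: [0.0, 0.5, -0.8]
width: 0.0098
finger_force: 30.0
time: 6.4
tool_pos: [0.4995, -0.1878, 0.1942]
ee_rot: [-3.139, -0.002, 1.58]
wrist_force: [0.7, 0.2, -0.4]
width: 0.0101
finger_force: 30.0
time: 6.8
tool_pos: [0.5, -0.1871, 0.1748]
ee_rot: [-3.14, -0.001, 1.31]
wrist_force: [0.2, 0.1, -1.0]
width: 0.0098
finger_force: 30.0
shift mm [ 0.4  0.9 19.8] turn deg [-0.1  -0.03  0.43] shift in final axes [ 0.4  0.9 19.8]
6.8 [ 0.5    -0.1871  0.1748] [-1.799e+02 -3.000e-02  7.503e+01] [-0.46  0.06  1.46  0.    1.62 -0.2 ] [ 0.2  0.1 -1. ] [-0.05  0.02 -0.03] 0.009811836002982095 29.999004676938057
```

View pics/lock1.png

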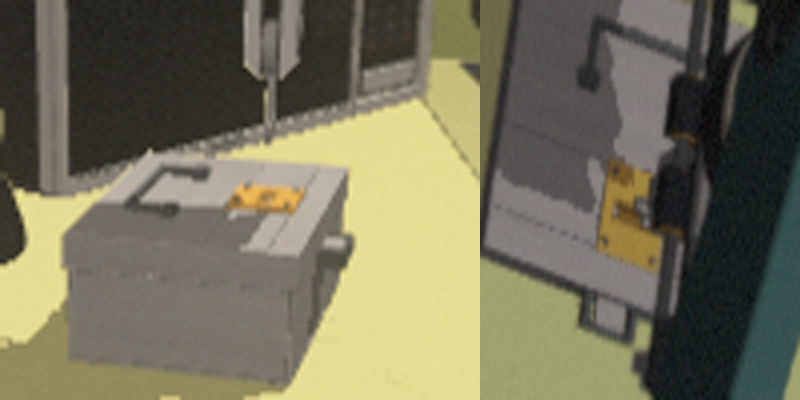

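The key hangs upright in the grip, its tip at side crop (268,140), above the brass plate slot at (268,197). I'll centre it and descend to just above the plate.

```bash
python3 go.py .501 -.1855 .145 74.6 | head -1; python3 -m crank '[[1,[0.002,0.0005,0.005],[0,0,0.4]],[1,[0,0,0.01],[0,0,0]],[1,[0,0,0.01],[0,0,0]],[1,[0,0,0.005],[0,0,0]],[1,[0,0,0],[0,0,0]],[1,[0,0,0],[0,0,0]]]'
python3 go.py .501 -.1855 .135 74.6
```

```text
shift mm [ 2.  -0.2 30.8] turn deg [ 0.01 -0.01  0.38] shift in final axes [ 2.  -0.2 30.8]
time: 7.5
tool_pos: [0.5016, -0.1857, 0.1452]
ee_rot: [-3.141, -0.0, 1.3]
wrist_force: [-0.0, 0.1, -1.0]
width: 0.0098
finger_force: 30.0
shift mm [ 0.  -0.6 10.2] turn deg [-0.02 -0.01 -0.14] shift in final axes [ 0.1 -0.6 10.2]
7.5 [ 0.5016 -0.1857  0.1452] [-1.7998e+02 -1.0000e-02  7.4460e+01] [-0.46  0.07  1.5   0.    1.56 -0.19] [-0.   0.1 -1. ] [-0.03  0.03  0.01] 0.009815848997016235 29.99899260699749
```

```bash
python3 -m crank '[[1,[0,-0.0005,0.002],[0,0,0]],[1,[0,0,0.003],[0,0,0]],[1,[0,0,0.002],[0,0,0]],[1,[0,0,0.002],[0,0,0]],[1,[0,0,0.001],[0,0,0]],[1,[0,0,0],[0,0,0]]]'
python3 go.py .501 -.1855 .135 74.6
```

```text
time: 8.1
tool_pos: [0.501, -0.1856, 0.1352]
ee_rot: [-3.141, -0.0, 1.299]
wrist_force: [0.0, 0.2, -1.4]
width: 0.0099
finger_force: 30.0
shift mm [ 0.  -0.1  0.2] turn deg [-0.03 -0.01 -0.14] shift in final axes [ 0.  -0.1  0.2]
8.1 [ 0.501  -0.1856  0.1352] [-1.7997e+02 -1.0000e-02  7.4460e+01] [-0.46  0.08  1.52  0.    1.54 -0.19] [ 0.   0.2 -1.4] [-0.05  0.09 -0.01] 0.009907705454010195 29.998922646045685
```

```bash
python3 -m crank '[[1,[0,0,0.001],[0,0,0]],[1,[0,0,0.001],[0,0,0]],[1,[0,0,0.001],[0,0,0]],[1,[0,0,0.001],[0,0,0]],[1,[0,0,0.001],[0,0,0]],[1,[0,0,0],[0,0,0]]]'
python3 go.py .501 -.1855 .135 74.6|tail -1
```

```text
time: 8.7
tool_pos: [0.5011, -0.1856, 0.1303]
ee_rot: [-3.141, -0.0, 1.3]
wrist_force: [0.2, -0.3, -0.1]
width: 0.0098
finger_force: 30.0
8.7 [ 0.5011 -0.1856  0.1303] [-1.7998e+02 -1.0000e-02  7.4460e+01] [-0.46  0.08  1.53  0.    1.53 -0.19] [ 0.2 -0.3 -0.1] [-0.07  0.07  0.04] 0.009781660050659443 29.998969808220863
```

Tip is about 9 mm in and moving freely. Next come the pins.

```bash
python3 -m crank '[[1,[0,0,0.001],[0,0,0]],[1,[0,0,0.001],[0,0,0]],[1,[0,0,0.001],[0,0,0]],[1,[0,0,0.001],[0,0,0]],[1,[0,0,0],[0,0,0]]]'
python3 go.py .501 -.1855 .1135 74.6|tail -1
```

```text
time: 9.2
tool_pos: [0.5011, -0.1867, 0.1267]
ee_rot: [3.141, 0.002, 1.299]
wrist_force: [-1.0, -3.7, 0.9]
width: 0.0099
finger_force: 30.0
9.2 [ 0.5011 -0.1867  0.1267] [1.7996e+02 1.2000e-01 7.4430e+01] [-0.46  0.08  1.53 -0.    1.53 -0.19] [-1.  -3.7  0.9] [-0.88  0.28  0.04] 0.009948966997197108 29.999347552657127
```

```bash
python3 -m crank '[[1,[-0.001,0,0],[0,0,0]],[1,[-0.0005,0,0.001],[0,0,0]],[1,[0,0,0.001],[0,0,0]],[1,[0,0,0.001],[0,0,0]],[1,[0,0,0],[0,0,0]]]'
python3 go.py .501 -.1855 .1135 74.6|tail -1
```

```text
time: 9.7
tool_pos: [0.5019, -0.1873, 0.1256]
ee_rot: [3.138, -0.0, 1.3]
wrist_force: [-1.5, -0.5, 7.7]
width: 0.01
finger_force: 30.0
9.7 [ 0.5019 -0.1873  0.1256] [ 1.7978e+02 -1.0000e-02  7.4460e+01] [-0.46  0.08  1.54  0.    1.52 -0.19] [-1.5 -0.5  7.7] [-0.25  0.24  0.06] 0.009973305828019885 30.002012327313423
```

```bash
python3 -m crank '[[1,[0,0,0.001],[0,0,0]],[1,[0,0,0.001],[0,0,0]],[1,[0,0,0.001],[0,0,0]],[1,[0,0,0],[0,0,0]]]'
python3 go.py .501 -.1855 .1135 74.6|tail -1
```

```text
time: 10.1
tool_pos: [0.5021, -0.1872, 0.1245]
ee_rot: [3.137, -0.0, 1.3]
wrist_force: [-4.1, 0.4, 13.4]
width: 0.0099
finger_force: 30.0
10.1 [ 0.5021 -0.1872  0.1245] [179.72  -0.    74.47] [-0.46  0.08  1.54  0.    1.52 -0.19] [-4.1  0.4 13.4] [ 0.03  0.84 -0.01] 0.009928585643378932 30.00310219824314
```

```bash
python3 -m crank '[[1,[0,-0.001,0],[0,0,0]],[1,[0,0,0.001],[0,0,0]],[1,[0,0,0.001],[0,0,0]],[1,[0,0,0],[0,0,0]]]'
python3 go.py .501 -.1855 .1135 74.6|tail -1
```

```text
time: 10.5
tool_pos: [0.5018, -0.187, 0.1206]
ee_rot: [3.136, -0.0, 1.3]
wrist_force: [2.1, -1.3, 3.5]
width: 0.01
finger_force: 30.0
10.5 [ 0.5018 -0.187   0.1206] [ 1.7965e+02 -2.0000e-02  7.4470e+01] [-0.46  0.08  1.54  0.    1.51 -0.19] [ 2.1 -1.3  3.5] [-0.4  -0.32 -0.01] 0.0100297826948558 30.000189542770386
```

```bash
python3 -m crank '[[1,[0,0,0.001],[0,0,0]],[1,[0,0,0.001],[0,0,0]],[1,[0,0,0.001],[0,0,0]],[1,[0,0,0],[0,0,0]]]'
python3 go.py .501 -.1855 .1135 74.6|tail -1
```

```text
time: 10.9
tool_pos: [0.5018, -0.1871, 0.1189]
ee_rot: [3.135, -0.0, 1.3]
wrist_force: [0.3, -0.6, 10.9]
width: 0.0098
finger_force: 30.0
10.9 [ 0.5018 -0.1871  0.1189] [ 1.7964e+02 -1.0000e-02  7.4470e+01] [-0.46  0.08  1.55  0.    1.5  -0.19] [ 0.3 -0.6 10.9] [-0.14  0.08 -0.02] 0.009820411213278242 30.0029806047678
```

```bash
python3 -m crank '[[1,[0,0,0.001],[0,0,0]],[1,[0,0,0.001],[0,0,0]],[1,[0,0,0],[0,0,0]]]'
python3 -m crank '[[1,[0,0,0.001],[0,0,0]],[1,[0,0,0],[0,0,0]]]'
python3 go.py .501 -.1855 .1135 74.6|tail -1
```

```text
time: 11.2
tool_pos: [0.5019, -0.1871, 0.1173]
ee_rot: [3.135, -0.0, 1.3]
wrist_force: [-0.8, -0.5, 12.2]
width: 0.0097
finger_force: 30.0
time: 11.4
tool_pos: [0.5015, -0.1869, 0.1142]
ee_rot: [3.137, -0.0, 1.3]
wrist_force: [1.7, -1.8, 2.7]
width: 0.0101
finger_force: 30.0
11.4 [ 0.5015 -0.1869  0.1142] [ 1.7971e+02 -3.0000e-02  7.4470e+01] [-0.46  0.09  1.55  0.    1.5  -0.19] [ 1.7 -1.8  2.7] [-0.38 -0.49 -0.03] 0.010132813922050177 29.999648854136467
```

```bash
python3 -m crank '[[1,[0,0,0.001],[0,0,0]],[1,[0,0,0.001],[0,0,0]],[1,[0,0,0],[0,0,0]]]'
python3 -m crank '[[1,[0,0,0.001],[0,0,0]],[1,[0,0,0],[0,0,0]]]'
python3 go.py .501 -.1855 .1135 74.6|tail -1
```

```text
time: 11.7
tool_pos: [0.5014, -0.1869, 0.1131]
ee_rot: [3.137, -0.0, 1.3]
wrist_force: [1.1, 0.5, 11.9]
width: 0.0098
finger_force: 30.0
time: 11.9
tool_pos: [0.5015, -0.187, 0.113]
ee_rot: [3.136, -0.0, 1.3]
wrist_force: [-1.3, 0.6, 14.1]
width: 0.0099
finger_force: 30.0
11.9 [ 0.5015 -0.187   0.113 ] [ 1.797e+02 -1.000e-02  7.446e+01] [-0.46  0.09  1.56  0.    1.49 -0.19] [-1.3  0.6 14.1] [ 0.11  0.29 -0.02] 0.00990220701198793 30.00328727066517
```

The key is on the floor: TCP at 0.113 m, and the force rises stiffly. Now I turn it.

```bash
python3 -m crank '[[1,[0,0,0],[0,0,5]],[1,[0,0,0],[0,0,5]],[1,[0,0,0],[0,0,5]],[1,[0,0,0],[0,0,5]],[1,[0,0,0],[0,0,0]]]'
python3 go.py .501 -.187 .1135 -18.2
```

```text
time: 12.4
tool_pos: [0.5013, -0.1868, 0.113]
ee_rot: [3.137, -0.002, 0.949]
wrist_force: [-1.1, 1.3, 15.0]
width: 0.0097
finger_force: 30.0
shift mm [-0.3 -0.1 -0.5] turn deg [ 0.14 -0.25 72.6 ] shift in final axes [-0.2  0.2 -0.5]
12.4 [ 0.5013 -0.1868  0.113 ] [ 1.7975e+02 -1.1000e-01  5.4400e+01] [-0.46  0.09  1.56  0.    1.49  0.16] [-1.1  1.3 15. ] [0.12 0.45 0.  ] 0.00968208694975148 30.00406689941883
```

```bash
python3 -m crank '[[1,[0,0,0],[0,0,6]],[1,[0,0,0],[0,0,6]],[1,[0,0,0],[0,0,6]],[1,[0,0,0],[0,0,6]],[1,[0,0,0],[0,0,6]],[1,[0,0,0],[0,0,0]]]'
python3 go.py .501 -.187 .1135 -18.2
```

```text
time: 13.0
tool_pos: [0.5015, -0.1871, 0.113]
ee_rot: [3.138, -0.004, 0.426]
wrist_force: [-0.9, 1.3, 14.4]
width: 0.0095
finger_force: 30.0
shift mm [-0.4 -0.3 -0.5] turn deg [ 0.1  -0.3  42.59] shift in final axes [-0.5  0.1 -0.5]
13.0 [ 0.5015 -0.1871  0.113 ] [179.8   -0.23  24.39] [-0.46  0.09  1.56  0.    1.49  0.68] [-0.9  1.3 14.4] [0.06 0.34 0.06] 0.009532196253851141 30.006547272205353
```

```bash
python3 -m crank '[[1,[0,0,0],[0,0,6]],[1,[0,0,0],[0,0,6]],[1,[0,0,0],[0,0,6]],[1,[0,0,0],[0,0,6]],[1,[0,0,0],[0,0,6]],[1,[0,0,0],[0,0,6]],[1,[0,0,0],[0,0,4]],[1,[0,0,0],[0,0,0]]]'
python3 go.py .501 -.187 .1135 -18.2
```

```text
time: 13.8
tool_pos: [0.5015, -0.1875, 0.113]
ee_rot: [3.141, -0.006, -0.272]
wrist_force: [-2.0, 0.0, 13.8]
width: 0.0102
finger_force: 30.0
shift mm [-0.6 -0.3 -0.5] turn deg [ 0.04 -0.33  2.63] shift in final axes [-0.7 -0.3 -0.5]
13.8 [ 0.5015 -0.1875  0.113 ] [179.95  -0.33 -15.57] [-0.46  0.09  1.56  0.    1.49  1.38] [-2.   0.  13.8] [-0.13  0.28  0.23] 0.010164854769679215 30.014493316411972
```

```bash
python3 -m crank '[[1,[0,0,0],[0,0,3]],[1,[0,0,0],[0,0,3]],[1,[0,0,0],[0,0,0]]]'
python3 go.py .501 -.187 .1135 -24|tail -1
python3 -m crank '[[1,[0,0,0],[0,0,2]],[1,[0,0,0],[0,0,0]],[1,[0,0,0],[0,0,0]]]'
python3 go.py .501 -.187 .1135 -24|tail -1
```

```text
time: 14.1
tool_pos: [0.5015, -0.1875, 0.113]
ee_rot: [3.141, -0.006, -0.376]
wrist_force: [-0.6, -0.3, 13.7]
width: 0.0099
finger_force: 30.0
14.1 [ 0.5015 -0.1875  0.113 ] [179.98  -0.33 -21.55] [-0.46  0.09  1.56  0.    1.49  1.48] [-0.6 -0.3 13.7] [-0.08  0.29  0.14] 0.009942399691760737 30.01636952161789
time: 14.4
tool_pos: [0.5015, -0.1876, 0.113]
ee_rot: [3.141, -0.006, -0.41]
wrist_force: [0.0, 0.5, 14.7]
width: 0.0097
finger_force: 30.0
14.4 [ 0.5015 -0.1876  0.113 ] [179.99  -0.33 -23.51] [-0.46  0.09  1.56  0.    1.49  1.52] [ 0.   0.5 14.7] [-0.12  0.33  0.17] 0.009746727603577785 30.01741111278534
```

```bash
python3 -m crank '[[1,[0,0,0],[0,0,2]],[1,[0,0,0],[0,0,0]],[1,[0,0,0],[0,0,0]]]'
python3 go.py .501 -.187 .1135 -24|tail -1
python3 -m crank '[[1,[0,0,0],[0,0,1.5]],[1,[0,0,0],[0,0,0]],[1,[0,0,0],[0,0,0]]]'
python3 go.py .501 -.187 .1135 -24|tail -1
python3 - <<'E'
from bench import vision
import cv2,numpy as np
a=vision.snapshot("side")["color"][110:220,300:420,::-1]; b=vision.snapshot("top")["color"][190:290,365:475,::-1]
f=lambda i,w,h:cv2.resize(i,(w,h),interpolation=cv2.INTER_CUBIC)
cv2.imwrite("pics/turned.png",np.hstack([f(a,430,394),f(b,370,394)]))
E
```

```text
time: 14.7
tool_pos: [0.5015, -0.1876, 0.113]
ee_rot: [3.142, -0.006, -0.445]
wrist_force: [-0.3, 0.1, 14.0]
width: 0.0095
finger_force: 30.0
14.7 [ 0.5015 -0.1876  0.113 ] [180.    -0.33 -25.51] [-0.46  0.09  1.56  0.    1.49  1.55] [-0.3  0.1 14. ] [-0.14  0.34  0.21] 0.00954752749291838 30.01820281147957
time: 15.0
tool_pos: [0.5015, -0.1876, 0.1131]
ee_rot: [-3.142, -0.006, -0.471]
wrist_force: [-1.0, -0.8, 13.8]
width: 0.0099
finger_force: 30.0
15.0 [ 0.5015 -0.1876  0.1131] [-179.99   -0.33  -27.01] [-0.46  0.09  1.56  0.    1.49  1.58] [-1.  -0.8 13.8] [-0.13  0.34  0.17] 0.00988280017346811 30.020466595888138
```

View pics/turned.png

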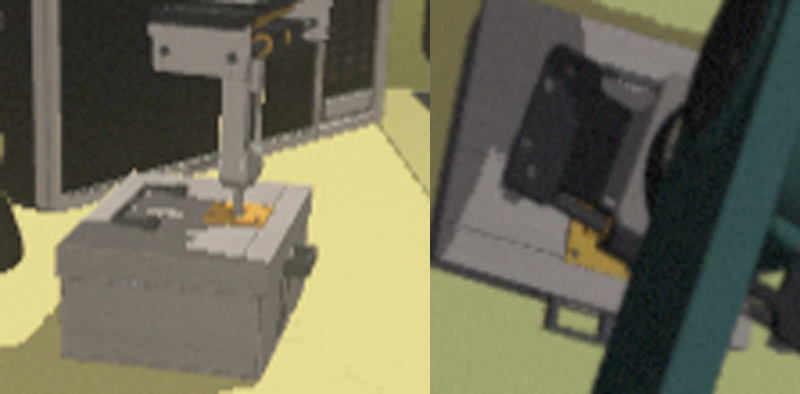

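The side crop shows the key seated in the plate at (238,205), the head still gripped and turned. Torque hasn't stiffened yet, so I'll creep on a little with averaged readings.

```bash
for i in 1 2 3 4; do python3 -m crank '[[1,[0,0,0],[0,0,0]]]' >/dev/null; python3 go.py 0 0 0 0|tail -1|cut -d' ' -f 2-60|grep -o '\[[^]]*\] 0.0[0-9]*'; done
python3 -m crank '[[1,[0,0,0],[0,0,2]],[1,[0,0,0],[0,0,0]],[1,[0,0,0],[0,0,0]]]' | grep rot
for i in 1 2 3 4; do python3 -m crank '[[1,[0,0,0],[0,0,0]]]' >/dev/null; python3 go.py 0 0 0 0|tail -1|grep -o '\[[^]]*\] 0.0[0-9]*'; done
```

```text
[-0.17  0.32  0.22] 0.009700182964684324
[-0.11  0.33  0.25] 0.009935939138225758
[-0.12  0.38  0.16] 0.01019526001152082
[-0.13  0.3   0.2 ] 0.009999785821747022
ee_rot: [-3.141, -0.006, -0.506]
[-0.19  0.33  0.38] 0.00986432957300986
[-0.13  0.38  0.36] 0.01010545778648393
[-0.19  0.34  0.39] 0.009889122019282057
[-0.1   0.32  0.33] 0.009852388041627911
```

Torque jumped from 0.2 to 0.37 N m within 2°, so the stop is reached. It's steady, so I'm handing it in.

```bash
python3 go.py 0 0 0 0|tail -1; python3 -c "
from bench import robot; print(robot.close_job())"
```

```text
16.2 [ 0.5015 -0.1876  0.113 ] [-179.99   -0.33  -28.98] [-0.46  0.09  1.56 -0.    1.49  1.61] [-1.   0.1 15. ] [-0.1   0.32  0.33] 0.009852388041627911 30.13599492609501
the job is handed in; nothing more can be done
None
```

I handed the job in at 16.2 s: the round key is fully home in the lock, turned clockwise to its stop, and still gripped and held there; I never touched the square key, the blue key or the bystanders.

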